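# Hang a bin label and aim the scanner at it

### The job

Hang the loose yellow label over the horizontal rail, one leg on each side of the bar, in the empty gap between the two white labels, and let go of it. Then draw the pen-style scanner up out of its cradle, turn it from upright to a lean of about 45 degrees and hold it raised on the robot's side of the rail, with its window about 10 cm from the yellow label and pointing down at the middle of its bars. Finish while still holding the scanner still there, with the scanner touching neither label nor rail, and leave everything else on the bench where it stands.

Things in the scene. Friction and masses are not known exactly. Their poses are not given: they have to be found in the camera images.
- tag_center (a point): loose yellow label, rigid plate bent to an upside-down U, standing on its two lower edges: 70 wide (y), 32 deep outside (x), 64 tall, walls 4; slot between legs 24 wide, 60 high, open at ends and below. 50 g. Point: its centre, 32 below the top. x points away from the robot at the start (within 40 degrees). Pinch from above across the 32. Both faces carry the same bars: either may face the robot
- tag_code (a point): midway between the middles of the bars on the yellow label's two faces, 10 below tag_center; same axes
- rail: fixed rail: level round steel bar, 12 thick, 440 long (y), centre line 160 above the bench, on posts (16 square, 172 tall) at y = +-220 with 100 x 50 feet. Two white labels of the yellow one's shape are fixed on it at y = +-125, leaving a 180 gap in the middle. Origin on the bench under the bar's middle; z up, x across the bar, away from the robot
- rail_mid (a point): middle of the bar, on its centre line (160 above the bench); axes as the rail
- cradle: fixed cradle: black 110 (x) x 90 base plate, 10 thick, with a grey upright pocket in its middle (46 x 42 outside, 36 x 32 inside); pocket floor 15 and rim 62 above the bench. Origin: centre of the underside; z up
- wand_center (a point): black pen-style scanner with two orange bands: straight bar 32 (x) x 28 (y) x 150 (z), 140 g. Point: its centre. Starts upright in the cradle's pocket, window down, z up, 103 showing above the rim (top 165 above the bench), 2 of play each side. Grip it from above about 30 below its top, firmly (about 50 N)
- wand_window (a point): the scanner's red window, in the middle of its lower end, 75 from wand_center along -z; it looks along -z of the scanner
- wand_aim (a point): the point 100 straight in front of the scanner's window (175 from wand_center along -z), where it reads best
- tape_roll: bystander: brown roll of packing tape lying flat, 100 across, 48 tall; origin under its centre on the bench
- marker_cup: bystander: blue cup with three markers, 76 across, 95 tall (140 with the markers); origin under its centre on the bench
- bag_bundle: bystander: bundle of brown paper bags with a white band, 130 x 174 x 45; origin under its centre on the bench
- sleeve_carton: bystander: open brown carton of white sleeves, 140 x 160 x 70, contents to about 90 tall; origin under its centre on the bench
- stapler: bystander: red and black stapler, 130 long, 34 wide, 55 tall; origin under its centre on the bench
- tape_measure: bystander: green tape measure, 62 x 34 x 58; origin under its centre on the bench

How it is judged (in metres and radians):
On the way, in this order (a step that is already met when the one before it is completed fails the run):
1. the yellow label hangs on the rail between the white labels, released and at rest (x of rail_mid in the frame of tag_center between -0.013 and 0.013 m and z of rail_mid in the frame of tag_center above 0.01 m and y of tag_center in the frame of rail between -0.056 and 0.056 m and angle between tag_center's own z axis and vertical below 0.4 rad and contact force between tag and rail above 0.1 N and contact force between tag and the fingers below 0.1 N and linear speed of tag below 0.03 m/s), for 0.2 s.
2. the scanner is drawn out of its cradle in the fingers (contact force between wand and the fingers above 1 N and height (world z) of wand_window above 0.075 m and contact force between wand and cradle below 0.05 N), for 0.1 s.
At the end, for the whole second after the job is handed in: Label hangs free on the bar, within 56 mm of its middle, tilt under 0.4 rad. Scanner held in the fingers, still, 0.45-1.15 rad from vertical, window over 0.12 m high, 30 mm or more robot-side of the bar, aim point within 45 mm of tag_code, touching no rail, label or cradle (all of step 1 and contact force between wand and the fingers above 1 N and distance between wand_aim and tag_code below 0.045 m and angle between wand_center's own z axis and vertical between 0.45 and 1.15 rad and height (world z) of wand_window above 0.12 m and x of wand_window in the frame of rail below -0.03 m and contact force between wand and rail below 0.05 N and contact force between wand and tag below 0.05 N and contact force between wand and cradle below 0.05 N and linear speed of wand below 0.03 m/s); the arm keeps its last pose, push and grip.
It fails at once if a bystander is pushed more than 30 mm or tipped (distance of any of tape_roll, marker_cup, bag_bundle, sleeve_carton, stapler, tape_measure from where it was at the start of the episode above 0.03 m or angle between any of tape_roll, marker_cup, bag_bundle, sleeve_carton, stapler, tape_measure's own z axis and vertical above 0.5 rad).
It also fails if it takes over 54 s, if anything falls off the work surface, if the arm or the gripper's body presses on something with over 40 N, if the wrist force passes 120 N, or if a joint passes its speed limit or range.

### The arm

A 6-joint arm with a two-finger parallel gripper is mounted at the origin on the work surface. World frame = base frame: x ahead of the robot, y to its left, z up, the work surface at z = 0. Lengths are in mm, angles in degrees, forces in N, time in s.
With the tool pointing down it reaches from about 300 to 850 mm from the base axis. Payload 4.2 kg.
Tool frame: the origin (TCP) lies between the finger pads; the fingertips stand 22 mm ahead of it and the grasp point (between the pads) lies 3 mm ahead of it; z points along the fingers, y is the direction in which the jaws open and shut (so a half turn about z gives the same grasp; the last joint's range is limited). The gripper opens to 91 mm and grips with 3 to 60 N. Pads are 32 mm wide; open, the fingers measure 118 mm over their backs; the gripper's body (76 mm by 178 mm) begins 60 mm behind the grasp point.
Start: joints at [67.953, 18.312, 89.639, -0, 72.044, -1.146], TCP at [205.141, 537.176, 235.976] pointing down, gripper open.
Joint ranges: [-177.97, 177.97], [-48.28, 115.42], [12.27, 149.76], [-77.06, 257.06], [2.81, 150.46], [-146.56, 146.56]. Speed limits (degrees/s): [147.25, 147.25, 180, 180, 180, 180].

### API

Orientations are given as [roll, pitch, yaw] about the fixed x, y, z axes, in that order (R = Rz(yaw) Ry(pitch) Rx(roll)).
In Python, from workcell import * gives the robot as it stands.
- The arm moves only by the shell command python3 -m jog 'ROWS' [OPENING] [FORCE]. ROWS is text: rows parted by semicolons, each of 6 numbers parted by spaces: the shift along the tool's x, y, z in units of 0.5 m (1.0 is 0.5 m), then the turn, a rotation vector about the tool's x, y, z in units of pi/2 rad (1.0 is pi/2 rad). A call has 1 to 20 rows; each row is the pose to reach, as a shift and turn from the pose measured when the call began, along the tool's axes at that moment; what a row does not reach only later rows make up. A row lasts 1/12 s, in which the tool goes at most 41.7 mm and 7.16 degrees, less where a joint would pass 70% of its speed; a pose out of reach is approached as far as the arm can. A call with a number of a shift or a turn outside -1 to 1 is refused whole. A call with a gripper value outside its range is refused whole. OPENING is the opening, from -1 (shut) to 1 (fully open), set as the call begins (- or left out, the last holds). The fingers move at their own pace and stop on an object; FORCE is the grip in N (left out, the last holds). Time passes only in rows, so rows that repeat a pose let the fingers close. It gives the time, the measured TCP pose, the force and the opening at its end, in the units of the state.
- state(): the state, without advancing time (a new reading comes with each control period).
- grab_frame(name): name is "scene" or "top"; returns the picture (400x640x3 uint8, red, green, blue); there is no depth.
- calibration(name): a dict with "mtx" (3x3 intrinsics, pixels), "rvec" (rotation vector, rad) and "tvec" (3), from world to camera coordinates, as OpenCV has them. Camera axes: x right, y down, z forward; pixel columns grow to the right and rows downward; lengths in mm; the calibration is good to about 2 mm. A picture is of the moment at which its call begins. calibration takes no time and is no camera call.
- job_done(): hands the job in, once; it reports no verdict.
Trained networks look in the newest picture that a camera, given by its name, has taken for a name from the list of things; names that differ only in an ending like _2 or _b are one class to them, and where a whole thing is asked for, a point or a joint stands for the part that bears it (a point fixed in the world has none). Each returns a list of dicts, best first, with "confidence" (0 to 1); they miss things now and then, are a little off and sometimes report something else, mostly with a low value. They report only what shows in the picture. A call takes as long as a camera call.
- spot_in(query, camera): "rect" ([left, top, right, bottom] in pixels, round what is visible of it).
- tip_of(query, camera): "location" ([column, row] in pixels: a listed point, or the origin of a listed thing).
The state is a dict: "time_s": time; "qpos": joint angles; "qvel": joint speeds; "effort": joint torques, N m; "ee_pos": TCP position; "ee_rot": TCP orientation; "force": force on the tool from outside, world axes, zero at the start; "torque": the same for the moment, N m; "gripper_width": finger opening in mm.
Only numpy, scipy, OpenCV 4.12 (cv2) and the standard library are available. Lean on these libraries where they do the work, as an engineer would, in place of code of your own. Each camera call takes 0.05 s, during which the arm holds its last target. There are 200 camera calls.

## Working session

There is one attempt and no reset: what is moved stays moved. The work goes in short steps, Python scripts to look and compute and a shell command to move; the robot and the scene stay as the last step left them, time stands still between calls to the robot, and variables do not carry over. Pictures are saved under pics/ and viewed, about 8 in all and at most 12, crops included, and the job is handed in when it is done.

```bash
mkdir -p pics
cat > h.py <<'E'
from workcell import *
import numpy as np, cv2
from scipy.spatial.transform import Rotation as R
def cam(n):
    c=calibration(n);M=np.array(c["mtx"],float);r=cv2.Rodrigues(np.array(c["rvec"],float))[0];t=np.array(c["tvec"],float).ravel()
    return M,r,t
def ray(n,px):
    M,r,t=cam(n);d=r.T@np.linalg.solve(M,[px[0],px[1],1]);return -r.T@t,d
def at_z(n,px,z):
    o,d=ray(n,px);return o+d*(z-o[2])/d[2]
def proj(n,P):
    M,r,t=cam(n);q=(r@np.atleast_2d(P).T).T+t;q=q@M.T;return q[:,:2]/q[:,2:]
def tri(p1,p2):
    (o1,d1),(o2,d2)=ray("scene",p1),ray("top",p2)
    d1/=np.linalg.norm(d1);d2/=np.linalg.norm(d2)
    s=np.linalg.lstsq(np.c_[d1,-d2],o2-o1,rcond=None)[0]
    a,b=o1+s[0]*d1,o2+s[1]*d2
    return (a+b)/2,np.linalg.norm(a-b)
E
python3 - <<'E'
from h import *
np.set_printoptions(precision=1,suppress=True)
s=state();print(s["time_s"],s["ee_pos"],s["ee_rot"],s["gripper_width"])
for n in("scene","top"):
    cv2.imwrite(f"pics/{n}0.png",grab_frame(n)[:,:,::-1]); print(n,ray(n,(320,200)))
for q in["tag_center","rail_mid","rail","cradle","wand_center"]:
    r=[]
    for n in("scene","top"):
        l=tip_of(q,n);print(q,n,[(np.array(d["location"]),round(d["confidence"],2)) for d in l[:3]]);r.append(l[0]["location"] if l else None)
    if all(x is not None for x in r):print("  ",tri(*r))
E
```

```text
0.0 [205.  536.7 235.1] [-179.9    0.   159.1] 91.52716614941767
scene (array([1239.4,  140.4, 1266.5]), array([-0.5, -0.1, -0.9]))
top (array([ 212.7,    7.9, 1442.3]), array([ 0.2, -0. , -1. ]))
tag_center scene [(array([386.7, 191.1]), 0.62), (array([219.5, 149.5]), 0.45), (array([350.3, 177.4]), 0.18)]
tag_center top [(array([236. , 233.4]), 0.65)]
   (array([418.4, 232.4,  22.4]), np.float64(2.2679570501373636))
rail_mid scene [(array([307.4, 222.4]), 0.93)]
rail_mid top [(array([325.1, 137.4]), 0.8)]
   (array([664.5, -11.9, 147.3]), np.float64(13.941380543362126))
rail scene [(array([305.5, 220.8]), 0.37)]
rail top []
cradle scene [(array([256.4, 168.9]), 0.67), (array([218.3, 151.8]), 0.41)]
cradle top [(array([406.7, 237.6]), 0.65)]
   (array([ 410.4, -257.6,    9.7]), np.float64(1.1451194517072982))
wand_center scene [(array([252.9, 155.4]), 0.75)]
wand_center top [(array([413.1, 231.8]), 0.67)]
   (array([ 414.2, -258.7,   97.4]), np.float64(2.334660889888513))
```

View pics/scene0.png

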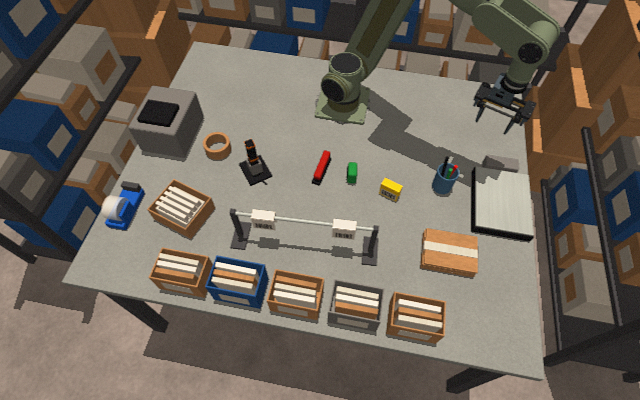

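View pics/top0.png

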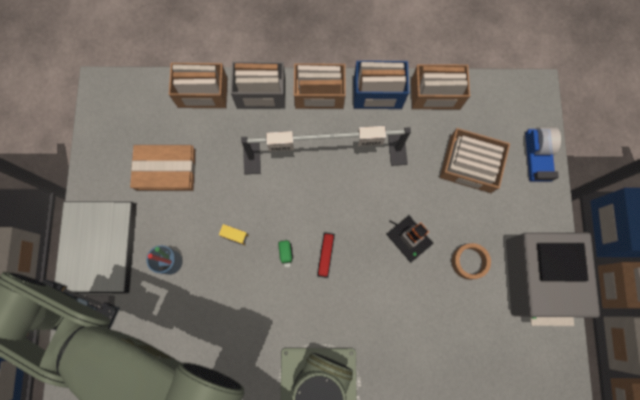

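The scene view comes from the far side. The yellow tag is at about (390,189), the wand and cradle at (253,165), and the rail runs (235,215)-(377,230). In the top view the tag is at (233,234), the cradle at (410,238), and the rail runs (245,143)-(408,132). I'll zoom in and fit silhouettes.

```bash
cat > fit.py <<'E'
from h import *
from scipy.optimize import minimize
def box(p,yaw,sx,sy,z0,z1):
    c=np.array([[a*sx/2,b*sy/2,z] for a in(-1,1) for b in(-1,1) for z in(z0,z1)])
    return c@R.from_euler('z',yaw,degrees=True).as_matrix().T+[p[0],p[1],0]
def sil(n,P,k=6):
    m=np.zeros((400*k,640*k),np.uint8);q=((proj(n,P)+.5)*k).astype(np.int32);cv2.fillConvexPoly(m,cv2.convexHull(q),1)
    return cv2.resize(m.astype(np.float32),(640,400),interpolation=cv2.INTER_AREA)
E
python3 - <<'E'
from fit import *
I={n:cv2.imread(f"pics/{n}0.png") for n in("scene","top")}
def ymask(im):
    h=cv2.cvtColor(im,cv2.COLOR_BGR2HSV);return cv2.inRange(h,(20,120,80),(35,255,255))>0
m={n:ymask(I[n]).astype(np.float32) for n in I}
for n in m:
    w=np.zeros((400,640));
    a,b,c,d=(370,170,410,210) if n=="scene" else (210,215,260,255)
    w[b:d,a:c]=1;m[n]=m[n]*w
    if n=="scene": m[n]=cv2.morphologyEx(m[n].astype(np.float32),cv2.MORPH_CLOSE,np.ones((5,5)))
    print(n,m[n].sum())
def cost(v,ns=("scene","top")):
    return sum(np.abs(sil(n,box(v,v[2],32,70,0,64))-m[n]).sum() for n in ns)
best=min((minimize(cost,[415,230,y],method="Nelder-Mead",options=dict(initial_simplex=[[415,230,y],[425,230,y],[415,240,y],[415,230,y+10]])) for y in(-35,-20,0,20)),key=lambda r:r.fun)
print(best.x,best.fun,cost(best.x,("top",)))
def crop(n,x0,y0,x1,y1,s): return cv2.resize(I[n][y0:y1,x0:x1],(s*(x1-x0),s*(y1-y0)),interpolation=cv2.INTER_CUBIC)
a=crop("top",385,212,435,262,6);b=crop("scene",230,135,280,185,6)
c=crop("top",230,115,430,185,3);d=crop("scene",215,195,390,265,3)
W=np.zeros((300+210+210,600,3),np.uint8)
W[:300,:300]=a;W[:300,300:]=b;W[300:510]=c;W[510:,:525]=d
cv2.imwrite("pics/crops.png",W[:600+0] if 0 else cv2.resize(W,(500,600)) if 0 else W[:510])
cv2.imwrite("pics/crops2.png",d)
E
```

```text
scene 348.0
top 296.0
[414.77338736 241.65662403 -20.85300843] 102.63888924010098 75.38888924010098
```

View pics/crops.png

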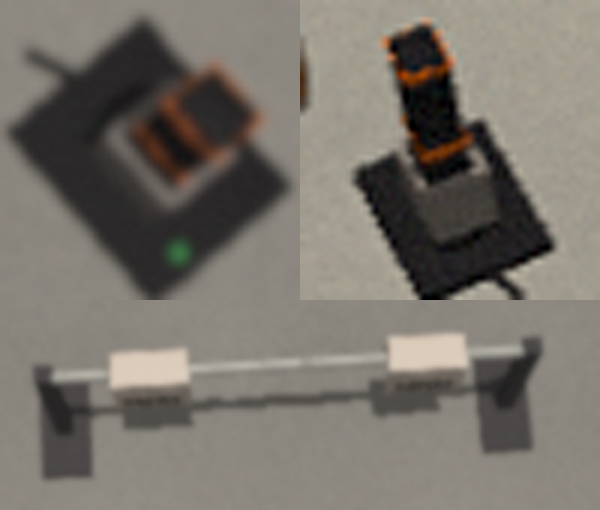

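View pics/crops2.png

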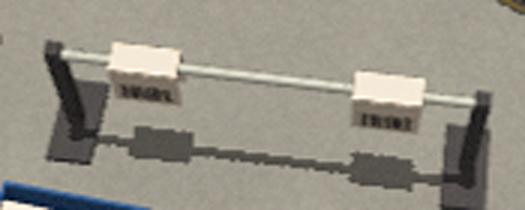

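Run:
```python
from fit import *
from scipy.optimize import least_squares
np.set_printoptions(precision=1,suppress=True)
def pose(v,P):
    P=np.array(P,float);return P@R.from_euler('z',v[2],degrees=True).as_matrix().T+[v[0],v[1],0]
T=lambda n,L,ox,oy,k:(np.array(L,float)+.5)/k-.5+[ox,oy]
# rail: post top centres (y=+220 left in top)
obs=[("top",T("top",[(43,75),(532,45)],230,115,3),[[0,220,172],[0,-220,172]]),
 ("scene",T("scene",[(54,48),(484,98)],215,195,3),[[0,-220,172],[0,220,172]]),
 ("top",T("top",[(149,61),(428,46)],230,115,3),[[0,125,170],[0,-125,170]]),
 ("scene",T("scene",[(144,58),(388,88)],215,195,3),[[0,-125,170],[0,125,170]])]
f=lambda v,o:np.concatenate([(proj(n,pose(v,P))-p).ravel() for n,p,P in o])
for o in(obs,obs[::2],obs[1::2]):
    r=least_squares(f,[660,-10,0],args=(o,));print("rail",r.x,r.fun)
h=[[55,45,10],[55,-45,10],[-55,-45,10],[-55,45,10]]
tc=T("",[(145,18),(288,185),(155,298),(10,132)],385,212,6)
sc=T("",[(182,122),(55,178),(128,298),(253,245)],230,135,6)
print(at_z("top",tc[0],10),at_z("top",tc[1],10),at_z("scene",sc[0],10))
for i in range(4):
  print(i,np.array([at_z("top",c,10) for c in tc])[i],np.array([at_z("scene",c,10) for c in sc])[i])
print("wandtop", at_z("top",T("",[(220,105)],385,212,6)[0],165),at_z("scene",T("",[(120,48)],230,135,6)[0],165))
I={n:cv2.imread(f"pics/{n}0.png") for n in("scene","top")}
a=cv2.resize(I["top"][215:255,210:260],None,fx=8,fy=8,interpolation=cv2.INTER_CUBIC)
b=cv2.resize(I["scene"][170:210,365:415],None,fx=8,fy=8,interpolation=cv2.INTER_CUBIC)
cv2.imwrite("pics/tag.png",np.hstack([a,b]))
```

```text
rail [667.5 -18.5   3.9] [-1.  -1.3 -0.2 -0.8 -1.4 -0.2 -0.8  0.  -0.7  1.6 -0.8  1.2 -0.7  0.4
 -0.3 -0. ]
rail [668.  -20.3   4. ] [-0.3 -1.3  0.5 -1.1 -0.   1.5 -0.1  0.9]
rail [666.8 -16.2   3.8] [-0.6 -0.3  0.   0.   0.1  0.3  0.5 -0.1]
[ 478.2 -266.3   10. ] [ 396.9 -332.5   10. ] [ 344.9 -261.7   10. ]
0 [ 478.2 -266.3   10. ] [ 344.9 -261.7   10. ]
1 [ 396.9 -332.5   10. ] [ 403.3 -327.5   10. ]
2 [ 342.4 -266.5   10. ] [ 480.6 -257.6   10. ]
3 [ 421.9 -199.1   10. ] [ 427.6 -193.4   10. ]
wandtop [ 411.5 -267.8  165. ] [ 411.6 -260.7  165. ]
```

View pics/tag.png

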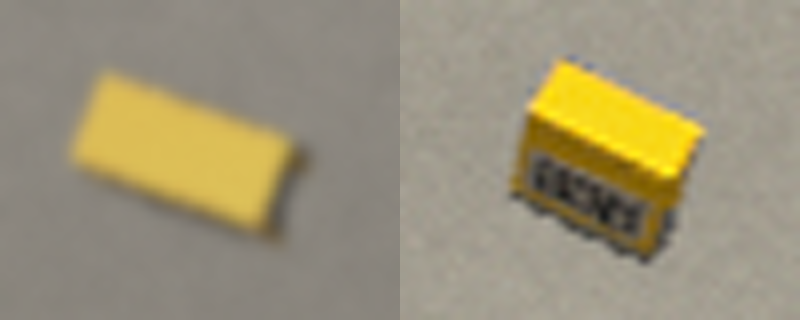

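Run:
```python
from fit import *
np.set_printoptions(precision=1,suppress=True)
for n,L,o in(("top",[(103,70),(297,140),(262,232),(70,155)],(210,215)),("scene",[(280,178),(130,105),(160,60),(305,130)],(365,170))):
    q=np.array([at_z(n,(np.array(p)+.5)/8-.5+o,64) for p in L])[:,:2]
    d=q[[0]]-q[[1]]+q[[3]]-q[[2]];d=d[0]/2
    print(n,q.mean(0),"len",np.linalg.norm(d),np.linalg.norm(q[0]-q[3]),np.linalg.norm(q[1]-q[2]),"yaw",np.degrees(np.arctan2(d[1],d[0]))-90)
    for g,z,w in(("top",172,0),):pass
s=state();print(s["time_s"],s["ee_pos"],s["ee_rot"],s["qpos"])
for n in("scene","top"):print(n,[(np.array(d["location"]),d["confidence"]) for d in tip_of("tag_code",n)])
```

```text
top [412.8 236.9] len 72.62684463300002 31.623025936222554 34.01536067370144 yaw -20.46915926214389
scene [414.3 242.9] len 71.88995779910472 28.348645906048848 28.411802562202553 yaw -19.84152297703099
0.6 [205.1 537.2 236. ] [180.    0.  159.1] [68.  18.3 89.6 -0.  72.  -1.1]
scene [(array([391.3, 190.9]), 0.9)]
top [(array([234.3, 234.9]), 0.83)]
```

```bash
cat >> h.py <<'E'
def row(x,y,z,yaw,lean=0):
    "row to a TCP pose; lean: tilt of tool z towards tool y (deg)"
    s=state();A=R.from_euler('xyz',s["ee_rot"],degrees=True);p=np.array(s["ee_pos"])
    B=R.from_euler('xyz',[180,0,yaw],degrees=True)*R.from_euler('x',-lean,degrees=True)
    d=A.inv().apply(np.array([x,y,z])-p)/500;t=(A.inv()*B).as_rotvec()/(np.pi/2)
    print("ROW",np.round(np.r_[d,t],4),"dist",round(500*np.linalg.norm(d)),"deg",round(90*np.linalg.norm(t),1))
E
python3 -c "
from h import *
row(413.5,240,180,69.8)"
```

```text
ROW [-6.014e-01 -4.066e-01  1.119e-01  1.000e-04 -1.000e-04  9.922e-01] dist 367 deg 89.3
```

```bash
r="" ; python3 -m jog '-0.601 -0.407 0.112 0 0 0.992; -0.601 -0.407 0.112 0 0 0.992; -0.601 -0.407 0.112 0 0 0.992; -0.601 -0.407 0.112 0 0 0.992; -0.601 -0.407 0.112 0 0 0.992; -0.601 -0.407 0.112 0 0 0.992; -0.601 -0.407 0.112 0 0 0.992; -0.601 -0.407 0.112 0 0 0.992; -0.601 -0.407 0.112 0 0 0.992; -0.601 -0.407 0.112 0 0 0.992; -0.601 -0.407 0.112 0 0 0.992; -0.601 -0.407 0.112 0 0 0.992; -0.601 -0.407 0.112 0 0 0.992; -0.601 -0.407 0.112 0 0 0.992; -0.601 -0.407 0.112 0 0 0.992; -0.601 -0.407 0.112 0 0 0.992' 1
python3 - <<'E'
from h import *
row(413.5,240,56,69.8)
E
```

```text
time_s: 2.03
ee_pos: [413.3, 239.9, 180.0]
ee_rot: [180.0, -0.0, 69.9]
force: [-0.3, 0.7, 0.3]
gripper_width: 90.7
ROW [ 3.000e-04  4.000e-04  2.481e-01  1.000e-04 -1.000e-04  1.200e-03] dist 124 deg 0.1
```

```bash
python3 -m jog '0 0 0.08 0 0 0; 0 0 0.16 0 0 0; 0 0 0.21 0 0 0; 0 0 0.248 0 0 0; 0 0 0.248 0 0 0' 1
python3 -m jog '0 0 0 0 0 0; 0 0 0 0 0 0; 0 0 0 0 0 0; 0 0 0 0 0 0; 0 0 0 0 0 0; 0 0 0 0 0 0; 0 0 0 0 0 0; 0 0 0 0 0 0; 0 0 0 0 0 0; 0 0 0 0 0 0' -1 20
python3 - <<'E'
from h import *
row(560,90,260,93.9)
row(413.3,240,260,69.8)
E
```

```text
time_s: 2.45
ee_pos: [410.7, 238.7, 52.7]
ee_rot: [-179.7, 0.3, 70.0]
force: [-0.5, -0.3, -0.8]
gripper_width: 91.0
time_s: 3.28
ee_pos: [410.9, 238.7, 52.8]
ee_rot: [-179.7, 0.3, 70.0]
force: [0.7, -0.2, 1.0]
gripper_width: 31.8
ROW [-0.1797  0.38   -0.4152 -0.0039  0.003  -0.2657] dist 295 deg 23.9
ROW [ 0.0017  0.0017 -0.4144 -0.0031  0.0037  0.0021] dist 207 deg 0.5
```

```bash
python3 -m jog '0 0 -0.08 0 0 0; 0 0 -0.16 0 0 0; 0 0 -0.24 0 0 0; 0 0 -0.32 0 0 0; 0 0 -0.4 0 0 0; 0 0 -0.42 0 0 0; 0 0 -0.42 0 0 0; 0 0 -0.42 0 0 0'
python3 - <<'E'
from h import *
row(667.5,-18.5,265,93.9)
E
```

```text
time_s: 3.95
ee_pos: [411.8, 239.2, 262.1]
ee_rot: [-179.7, 0.4, 70.0]
force: [-1.4, -0.3, -0.6]
gripper_width: 32.2
ROW [-0.3094  0.6569 -0.0074 -0.0043  0.0033 -0.2657] dist 363 deg 23.9
```

```bash
python3 -m jog '-0.309 0.657 -0.007 -0.004 0.003 -0.266; -0.309 0.657 -0.007 -0.004 0.003 -0.266; -0.309 0.657 -0.007 -0.004 0.003 -0.266; -0.309 0.657 -0.007 -0.004 0.003 -0.266; -0.309 0.657 -0.007 -0.004 0.003 -0.266; -0.309 0.657 -0.007 -0.004 0.003 -0.266; -0.309 0.657 -0.007 -0.004 0.003 -0.266; -0.309 0.657 -0.007 -0.004 0.003 -0.266; -0.309 0.657 -0.007 -0.004 0.003 -0.266; -0.309 0.657 -0.007 -0.004 0.003 -0.266; -0.309 0.657 -0.007 -0.004 0.003 -0.266; -0.309 0.657 -0.007 -0.004 0.003 -0.266; -0.309 0.657 -0.007 -0.004 0.003 -0.266'
python3 - <<'E'
from h import *
s=state();print(s["ee_pos"],s["ee_rot"])
W=[]
for n,(a,b,c,d) in(("scene",(215,140,395,260)),("top",(225,80,435,190))):
    im=grab_frame(n)[:,:,::-1].copy();cv2.imwrite(f"pics/{n}1.png",im)
    k=cv2.resize(im[b:d,a:c],(700,int(700*(d-b)/(c-a))),interpolation=cv2.INTER_CUBIC);cv2.imwrite(f"pics/{n}1c.png",k)
E
```

```text
time_s: 5.03
ee_pos: [666.4, -17.4, 263.2]
ee_rot: [-179.8, -0.0, 94.0]
force: [-0.0, 0.5, 0.4]
gripper_width: 32.2
[666.35574234 -17.38287897 263.20970255] [-1.79772129e+02 -2.26789587e-02  9.39804951e+01]
```

View pics/scene1c.png

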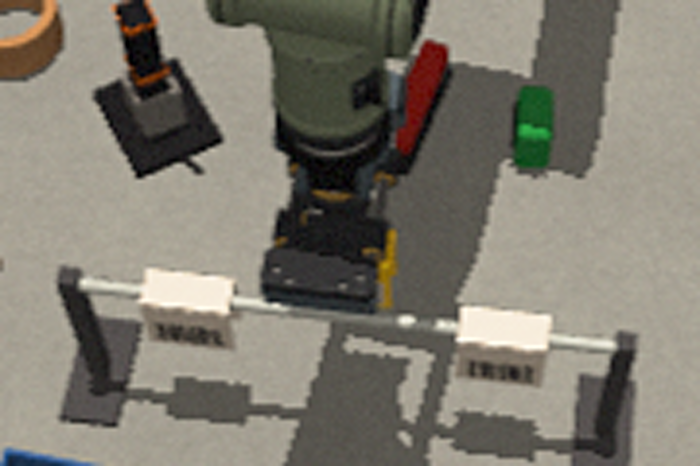

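Scene crop: the tag is in the jaws, mostly hidden by the finger, with its +y end at about (390,270). The bar is below it. I'll overlay the model on the top view.

Run:
```python
from fit import *
from itertools import combinations
W=[]
for n,(a,b,c,d) in(("top",(265,90,385,165)),("scene",(270,175,370,237))):
    im=cv2.imread(f"pics/{n}1.png");k=6
    g=cv2.resize(im[b:d,a:c],None,fx=k,fy=k,interpolation=cv2.INTER_CUBIC)
    def L(P,col):
        q=((proj(n,P)-[a,b]+.5)*k).astype(int)
        cv2.line(g,tuple(map(int,q[0])),tuple(map(int,q[1])),col,1)
    B=box((666.4,-17.4),4,32,70,210.4,274.4)
    for i,j in combinations(range(8),2):
        if bin(i^j).count("1")==1:L(B[[i,j]],(255,0,255))
    y=np.radians(3.9);u=np.array([-np.sin(y),np.cos(y),0])
    c0=np.array([667.5,-18.5,160]);v=np.array([np.cos(y),np.sin(y),0])*6
    for s in(-1,1):L(np.array([c0+s*v-u*90,c0+s*v+u*90]),(0,255,0))
    W.append(g[:,:720] if n=="top" else np.pad(g,((0,0),(0,120),(0,0))))
g=np.vstack(W);print(g.shape);cv2.imwrite("pics/ov.png",cv2.resize(g,None,fx=.72,fy=.72,interpolation=cv2.INTER_AREA))
```

```text
(822, 720, 3)
```

View pics/ov.png

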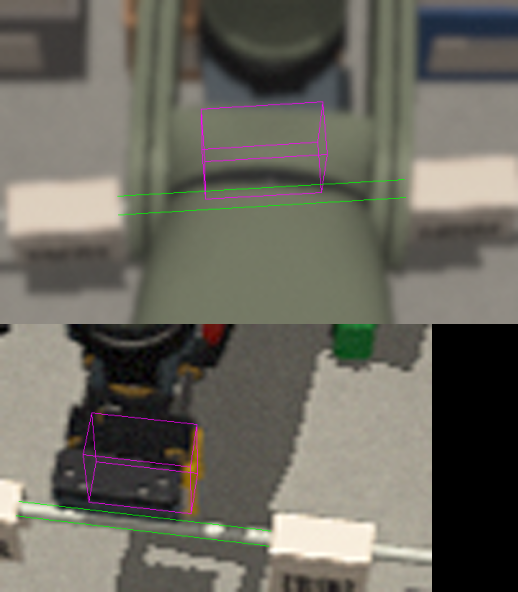

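```bash
python3 -m jog '0 0 0.03 0 0 0; 0.001 0.001 0.06 0 0 0; 0.001 0.001 0.074 0 0 0; 0.001 0.001 0.074 0 0 0; 0.001 0.001 0.074 0 0 0'
python3 - <<'E'
from h import *
row(667.2,-18.5,170,93.9)
E
```

```text
time_s: 5.55
ee_pos: [666.8, -16.1, 227.8]
ee_rot: [-179.9, 0.0, 94.1]
force: [-0.1, -0.2, -0.9]
gripper_width: 32.1
ROW [-4.900e-03  7.000e-04  1.156e-01 -1.100e-03  1.000e-04  1.800e-03] dist 58 deg 0.2
```

```bash
python3 -m jog '-0.001 0.001 0.015 0 0 0; -0.002 0.001 0.03 0 0 0; -0.003 0.001 0.045 0 0 0; -0.004 0.001 0.06 0 0 0; -0.004 0.001 0.075 0 0 0; -0.004 0.001 0.09 0 0 0; -0.004 0.001 0.09 0 0 0'
python3 - <<'E'
from h import *
row(667.2,-18.5,162,93.9)
E
```

```text
time_s: 6.13
ee_pos: [666.3, -18.1, 180.5]
ee_rot: [-179.7, -0.0, 94.1]
force: [0.5, -1.0, -1.5]
gripper_width: 32.0
ROW [-0.001   0.0019  0.0369 -0.0035 -0.0002  0.0017] dist 18 deg 0.4
```

```bash
python3 -m jog '0 0.001 0.015 0 0 0; 0 0.002 0.025 0 0 0; 0 0.002 0.032 0 0 0; 0 0.002 0.037 0 0 0; 0 0.002 0.039 0 0 0; 0 0.002 0.039 0 0 0'
```

```text
time_s: 6.63
ee_pos: [667.2, -18.0, 160.8]
ee_rot: [-179.7, -0.0, 94.1]
force: [0.1, 0.5, 0.1]
gripper_width: 31.9
```

```bash
python3 -m jog '0 0 0 0 0 0; 0 0 0 0 0 0; 0 0 0 0 0 0; 0 0 0 0 0 0; 0 0 0 0 0 0; 0 0 0 0 0 0; 0 0 0 0 0 0; 0 0 0 0 0 0' 1
python3 -m jog '0 0 -0.04 0 0 0; 0 0 -0.12 0 0 0; 0 0 -0.2 0 0 0; 0 0 -0.2 0 0 0; 0 0 -0.2 0 0 0; 0 0 -0.2 0 0 0'
python3 - <<'E'
from h import *
row(411.5,-263,260,130.3)
E
```

```text
time_s: 7.3
ee_pos: [667.2, -18.0, 160.8]
ee_rot: [-179.7, -0.0, 94.1]
force: [-0.3, 0.3, -0.0]
gripper_width: 81.9
time_s: 7.8
ee_pos: [667.4, -18.0, 260.5]
ee_rot: [-179.6, -0.0, 94.1]
force: [-0.2, 0.1, -0.4]
gripper_width: 91.2
ROW [-0.4526 -0.5452  0.0042 -0.0037 -0.0015 -0.4028] dist 354 deg 36.2
```

```bash
python3 -m jog '-0.453 -0.545 0.004 -0.004 -0.001 -0.403; -0.453 -0.545 0.004 -0.004 -0.001 -0.403; -0.453 -0.545 0.004 -0.004 -0.001 -0.403; -0.453 -0.545 0.004 -0.004 -0.001 -0.403; -0.453 -0.545 0.004 -0.004 -0.001 -0.403; -0.453 -0.545 0.004 -0.004 -0.001 -0.403; -0.453 -0.545 0.004 -0.004 -0.001 -0.403; -0.453 -0.545 0.004 -0.004 -0.001 -0.403; -0.453 -0.545 0.004 -0.004 -0.001 -0.403; -0.453 -0.545 0.004 -0.004 -0.001 -0.403; -0.453 -0.545 0.004 -0.004 -0.001 -0.403; -0.453 -0.545 0.004 -0.004 -0.001 -0.403'
python3 - <<'E'
from h import *
row(411.5,-262.5,138,130.3)
W=[]
for n,(a,b,c,d) in(("scene",(215,120,375,260)),("top",(225,100,435,270))):
    im=grab_frame(n)[:,:,::-1].copy();cv2.imwrite(f"pics/{n}2.png",im)
    W.append(cv2.resize(im[b:d,a:c],(400,400*(d-b)//(c-a)),interpolation=cv2.INTER_CUBIC))
h=max(w.shape[0] for w in W);cv2.imwrite("pics/v2.png",np.hstack([np.pad(w,((0,h-w.shape[0]),(0,0),(0,0))) for w in W]))
for q in("tag_center","tag_code"):
    r=[tip_of(q,n) for n in("scene","top")];print(q,[[(np.round(d["location"],1),round(d["confidence"],2)) for d in l[:2]] for l in r])
    if all(r):print(tri(r[0][0]["location"],r[1][0]["location"]))
E
```

```text
time_s: 8.8
ee_pos: [411.6, -262.6, 259.0]
ee_rot: [180.0, -0.2, 130.3]
force: [-0.3, 1.1, -0.5]
gripper_width: 91.0
ROW [-4.00e-04 -1.00e-04  2.42e-01  5.00e-04 -1.70e-03  1.00e-04] dist 121 deg 0.2
tag_center [[(array([303.8, 225.8]), 0.55)], [(array([326.4, 135.9]), 0.91)]]
(array([672.8079467 , -18.61497876, 137.11599505]), np.float64(7.983386974749157))
tag_code [[(array([302.4, 226.9]), 0.76)], [(array([322.5, 140.7]), 0.94)]]
(array([666.86385702, -16.44250089, 117.74302612]), np.float64(8.659165894378647))
```

View pics/v2.png

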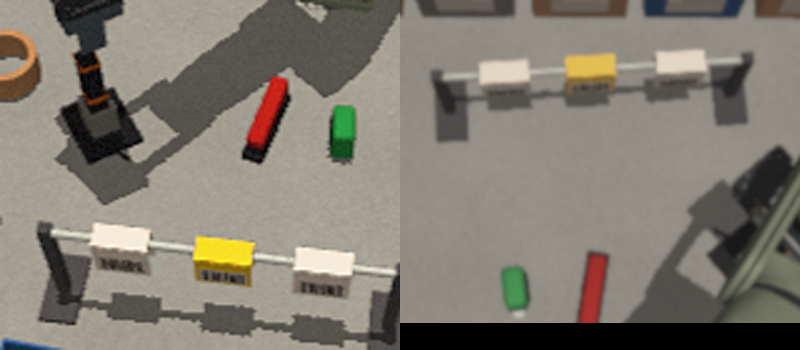

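The yellow label hangs level between the white ones, at (224,260) in the left panel and (590,72) in the right. The gripper is over the scanner, so I'll descend and grip it.

```bash
python3 -m jog '0 0 0.06 0 0 0; 0 0 0.12 0 0 0; 0 0 0.18 0 0 0; 0 0 0.22 0 0 0; 0 0 0.24 0 0 0; 0 0 0.24 0 0 0'
python3 -m jog '0 0 0 0 0 0; 0 0 0 0 0 0; 0 0 0 0 0 0; 0 0 0 0 0 0; 0 0 0 0 0 0; 0 0 0 0 0 0; 0 0 0 0 0 0; 0 0 0 0 0 0; 0 0 0 0 0 0; 0 0 0 0 0 0' -1 50
```

```text
time_s: 9.6
ee_pos: [411.3, -261.4, 137.9]
ee_rot: [-180.0, -0.3, 130.4]
force: [1.2, 1.0, -0.4]
gripper_width: 90.9
time_s: 10.43
ee_pos: [410.7, -261.8, 137.7]
ee_rot: [-179.9, -0.3, 130.5]
force: [-2.1, -2.1, 1.0]
gripper_width: 31.7
```

```bash
python3 -m jog '0 0 -0.02 0 0 0; 0 0 -0.05 0 0 0; 0 0 -0.09 0 0 0; 0 0 -0.14 0 0 0; 0 0 -0.2 0 0 0; 0 0 -0.26 0 0 0; 0 0 -0.32 0 0 0; 0 0 -0.37 0 0 0; 0 0 -0.4 0 0 0; 0 0 -0.4 0 0 0; 0 0 -0.4 0 0 0'
python3 - <<'E'
from h import *
# grip: window is 122.7 ahead of TCP along tool z, aim 222.7; code
y=np.radians(3.9);code=np.array([667,-17,128])
for lean in(0,45):
    l=np.radians(45);u=np.array([np.cos(y)*np.sin(l),np.sin(y)*np.sin(l),-np.cos(l)])
    p=code-222.7*u;print(p);row(*(p if lean else (p[0],p[1],335)),93.9,lean)
E
```

```text
time_s: 11.35
ee_pos: [411.9, -262.3, 337.6]
ee_rot: [-179.9, -0.3, 130.5]
force: [0.2, -0.2, -2.1]
gripper_width: 31.8
[509.89198265 -27.71055011 285.47268017]
ROW [ 0.2295  0.4537  0.0055 -0.0023 -0.0028  0.4065] dist 254 deg 36.6
[509.89198265 -27.71055011 285.47268017]
ROW [ 0.229   0.4539  0.1045 -0.4848 -0.1622  0.3841] dist 260 deg 57.6
```

```bash
python3 -m jog '0.23 0.454 0.005 -0.002 -0.003 0.406; 0.23 0.454 0.005 -0.002 -0.003 0.406; 0.23 0.454 0.005 -0.002 -0.003 0.406; 0.23 0.454 0.005 -0.002 -0.003 0.406; 0.23 0.454 0.005 -0.002 -0.003 0.406; 0.23 0.454 0.005 -0.002 -0.003 0.406; 0.23 0.454 0.005 -0.002 -0.003 0.406; 0.23 0.454 0.005 -0.002 -0.003 0.406; 0.23 0.454 0.005 -0.002 -0.003 0.406; 0.23 0.454 0.005 -0.002 -0.003 0.406'
python3 - <<'E'
from h import *
row(510,-27.7,335,93.9,45)
E
```

```text
time_s: 12.18
ee_pos: [509.0, -27.8, 333.6]
ee_rot: [-179.8, 0.0, 94.0]
force: [-0.1, 0.1, -1.6]
gripper_width: 32.1
ROW [ 0.      0.0019 -0.0028 -0.5025  0.      0.0009] dist 2 deg 45.2
```

```bash
python3 -m jog '0 0.002 -0.003 -0.06 0 0; 0 0.002 -0.003 -0.12 0 0; 0 0.002 -0.003 -0.18 0 0; 0 0.002 -0.003 -0.24 0 0; 0 0.002 -0.003 -0.3 0 0; 0 0.002 -0.003 -0.36 0 0; 0 0.002 -0.003 -0.42 0 0; 0 0.002 -0.003 -0.48 0 0; 0 0.002 -0.003 -0.502 0 0; 0 0.002 -0.003 -0.502 0 0; 0 0.002 -0.003 -0.502 0 0'
python3 - <<'E'
from h import *
row(509.9,-27.7,285.5,93.9,45);print(np.round(state()["qpos"],1))
E
```

```text
time_s: 13.1
ee_pos: [509.0, -28.9, 334.4]
ee_rot: [135.2, 0.0, 93.8]
force: [1.3, -0.9, -1.3]
gripper_width: 31.7
ROW [ 0.0023 -0.0676  0.0707 -0.0018  0.0007 -0.0001] dist 49 deg 0.2
[-10.8  -8.8 119.1  22.6  27.7 -30.8]
```

```bash
python3 -m jog '0 -0.02 0.021 0 0 0; 0.001 -0.04 0.042 0 0 0; 0.002 -0.06 0.063 0 0 0; 0.002 -0.068 0.071 0 0 0; 0.002 -0.068 0.071 0 0 0; 0.002 -0.068 0.071 0 0 0; 0.002 -0.068 0.071 0 0 0'
python3 - <<'E'
from h import *
s=state();A=R.from_euler('xyz',s["ee_rot"],degrees=True);u=A.apply([0,0,1]);p=np.array(s["ee_pos"])
print("window",p+122.7*u,"aim",p+222.7*u,np.round(s["qpos"],1))
W=[]
for n,(a,b,c,d) in(("scene",(215,120,375,260)),("top",(225,80,435,250))):
    im=grab_frame(n)[:,:,::-1].copy()
    for P,col in((p+122.7*u,(0,0,255)),(p+222.7*u,(255,0,255))):
        print(n,proj(n,P))
    W.append(cv2.resize(im[b:d,a:c],(400,400*(d-b)//(c-a)),interpolation=cv2.INTER_CUBIC))
h=max(w.shape[0] for w in W);cv2.imwrite("pics/v3.png",np.hstack([np.pad(w,((0,h-w.shape[0]),(0,0),(0,0))) for w in W]))
for q in("tag_code","wand_window","wand_center","wand_aim"):
    r=[tip_of(q,n) for n in("scene","top")];print(q,[[(np.round(d["location"],1),round(d["confidence"],2)) for d in l[:2]] for l in r])
    if all(r):print(tri(r[0][0]["location"],r[1][0]["location"]))
E
```

```text
time_s: 13.68
ee_pos: [510.8, -28.1, 286.6]
ee_rot: [135.0, 0.1, 93.8]
force: [-0.7, -1.1, -0.7]
gripper_width: 31.4
window [597.28647509 -22.44672919 199.78007466] aim [667.78470794 -17.81206092 129.00918365] [-10.6  -6.1 124.4  30.5  20.2 -39.3]
scene [[306.07838641 194.44170583]]
scene [[303.18985443 225.52368543]]
top [[326.89963779 155.6866909 ]]
top [[324.60893622 138.81450565]]
tag_code [[], []]
wand_window [[(array([308.6, 194.9]), 0.6)], [(array([330.4, 158.7]), 0.41)]]
(array([591.38614484, -24.04672249, 188.78109447]), np.float64(15.788027638131496))
wand_center [[(array([310.7, 171.3]), 0.82)], [(array([328.2, 171.8]), 0.47)]]
(array([541.20217527, -22.0174739 , 244.91601704]), np.float64(5.214163351271756))
wand_aim [[], []]
```

View pics/v3.png

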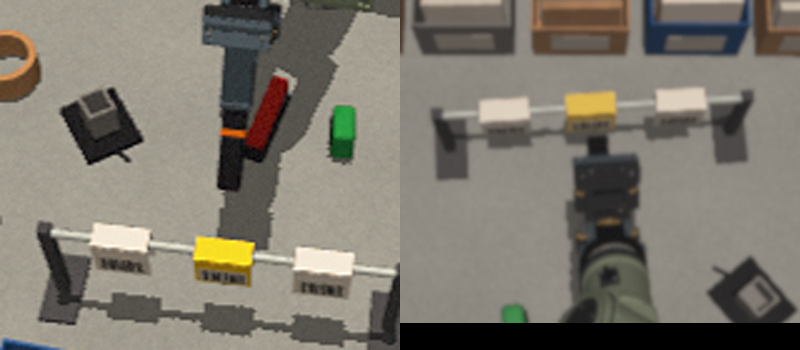

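The scanner's tip in the scene view is at about (306.6,194.8), against a predicted (306.1,194.4). It's clear of the label and rail, and the bystanders haven't moved. I'll settle briefly, then hand in.

```bash
python3 -m jog '0 0 0 0 0 0; 0 0 0 0 0 0; 0 0 0 0 0 0; 0 0 0 0 0 0; 0 0 0 0 0 0; 0 0 0 0 0 0' && python3 -c "
from workcell import *
print(job_done())"
```

```text
time_s: 14.68
ee_pos: [509.9, -27.8, 285.4]
ee_rot: [135.1, 0.0, 93.8]
force: [0.5, -0.5, -1.2]
gripper_width: 31.8
the job is handed in; nothing more can be done
None
```

I hung the yellow label over the rail in the gap between the white labels and let go. I then drew the scanner from its cradle, leaned it 45° and held it still on the robot's side of the rail. I handed the job in at about 14.7 s; no verdict was reported.

**Last checks:**
- **Label:** the pictures show it level on the bar, about midway between the white labels.
- **Scanner:** from the arm's pose, the window is about 200 mm high and 70 mm on the robot's side of the bar. The aim point is about 2 mm from where I worked out the bars' centre to be. The window shows within 1 px of its predicted place in the scene picture.
- **Grip and contact:** grip width was 31.8 mm at about 50 N, with outside forces of about 1 N.
- **Bystanders:** nothing looked disturbed in the parts of the pictures I viewed at the end. Those showed only some of the bystanders, and I did not measure their positions.

**Checks that failed or disagreed:**
- The network found neither the label's bars nor the aim point in the final pictures.
- Its position for the window came from rays that missed each other by 16 mm, and it was about 12 mm off the arm's pose. I relied on the arm's pose and the picture instead.
- The two cameras differed by about 4–7 mm in y throughout.

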